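Drive the tapered register pin through the punching jig

TASK

Pull the tapered steel pin up out of its rack, against the two sprung plungers that hold it down, and start it in the hole in the top of the steel punching jig. The two strips hidden inside are out of line with that hole, so feel for their holes with the pin's thin nose until it has gone through both strips, let go of the standing pin, and then press it fully home from above so that it pulls the strips into line and its collar sits flat on the jig. Do not move or knock over the thread cone, the dye bottle or the eraser block.

Things in the scene. Friction and masses are not known exactly. Their poses are not given: they have to be found in the camera images.
- jig_hole (a point): Centre of the hole's mouth in the top face of the punching jig: a fixed dark steel block with a bright steel top plate, 70 x 130 mm, 66 mm high. z up, y along the 130 mm length, on which small black dots lie either side of the hole. Upright 15 mm hole down to the table. Layers, mm below the top: top plate 0-8, upper strip 9-15, lower strip 16-22, base 23-66; holes of top plate and base are in line.
- upper_level (a point): Point on the hole's axis (fixed to the jig, so it does not show where the strip is) at the top of the upper hidden strip, 9 mm below the jig's top. This strip's 15 mm hole starts 6 to 8 mm out of line along the jig's y, towards +y or -y (not known which, cannot be read); it slides along y with about 4 N friction and stays where left. A nose put straight down the middle lands on solid strip.
- lower_level (a point): Like upper_level, for the lower strip: on the hole's axis, 16 mm below the jig's top. Its 15 mm hole starts 6 to 8 mm out of line the opposite way to the upper one; same friction. When the nose is stopped at either strip, lift it 2 mm, shift it 3 to 4.5 mm along y one way, then the other, and try again (the nose drags a strip it has entered). The released pin may lean up to 10 degrees; pressing it home takes 5 to 15 N.
- rack: The pin's rack: fixed wooden block 66 x 40 mm, 66 mm high; origin under its centre, z up. The pin stands nose down in its 18 mm bore, collar on the rack's top, nose 4 mm above the table. On top, 20 to 33 mm off the axis at +x and -x, 15 mm high steel housings carry sprung plungers that bear on the collar's shoulder: a pull of some 5 to 12 N snaps it free within 10 mm. Grip across the open y sides.
- pin_grip (a point): Grip point of the tapered pin: one loose piece of bright steel, about 90 g, 107 mm long, z along its axis from nose to grip. The top is a round grip 16 mm thick and 36 mm high, above a sloped shoulder 6 mm high and a collar. This point is on the axis 92 mm above the nose's end, 21 mm above the shoulder and 15 mm below the top of the grip.
- pin_seat (a point): Centre of the flat underside of the pin's collar (22 mm wide, rim 3 mm high), 30 mm below pin_grip, 62 mm above the nose's end. Below it: straight shank 14 mm thick for 24 mm, taper narrowing to 5 mm over 26 mm, thin nose 5 mm thick for 12 mm. When the pin is home this point lies at jig_hole.
- cone_mid (a point): Centre of an off-white cone of thread, 62 mm wide and 98 mm high, standing on the table: a bystander.
- bottle_mid (a point): Centre of a small brown dye bottle, 38 mm wide and 95 mm high, standing on the table: a bystander.
- eraser_mid (a point): Centre of an eraser block, 85 x 35 x 28 mm, lying on the table: a bystander.
Not all that is in view belongs to the job. There is more than one size of the part that bears pin_grip; the job needs the middle-sized.

How it is judged:
By the outcome, as a careful person would: the job done as asked, in the order asked, and still so for the second after the job is handed in, with the robot touching nothing.
It also fails if it takes over 61 s, if anything falls off the work surface, if the arm or the gripper's body presses on something with over 40 N, if the wrist force passes 120 N, or if a joint passes its speed limit or range.

ROBOT

A 6-joint arm with a two-finger parallel gripper is mounted at the origin on a cart in front of the work surface, level with it; the furniture and walls round the work are solid. World frame = base frame: x ahead of the robot, y to its left, z up, the work surface at z = 0. Lengths are in m, angles in rad, forces in N, time in s.
With the tool pointing down it reaches from about 0.25 to 0.775 m from the base axis. Payload 8.9 kg.
Tool frame: the origin (TCP) lies at the very end of the fingers, on their centre line; the grasp point (between the pads) lies 19 mm behind it (arm.grip_point_offset is the distance from the TCP to the grasp point, in m); z points along the fingers, y is the direction in which the jaws open and shut (so a half turn about z gives the same grasp; the last joint's range is limited). The gripper opens to 85 mm and grips with 20 to 120 N. Pads are 22 mm wide; open, the fingers measure 114 mm over their backs; the gripper's body (76 mm by 85 mm) begins 54 mm behind the grasp point. The pads swing forward as they close: fully open they stand 13 mm farther back than shut.
Start: joints at [-1.407, 0.291, -0.153, 1.127, 0, 1.431], TCP at [0.157, -0.501, 0.231] pointing down, gripper open.
Joint ranges: [-2.52, 2.52], [-0.91, 1.74], [-1.3, 1.37], [-1.96, 2.02], [-1.52, 1.47], [-3.14, 3.14]. Speed limits (rad/s): [2.22, 2.22, 2.79, 3.14, 3.14, 3.14].

INTERFACE

Orientations are given as a 3x3 rotation matrix whose columns are the frame's x, y, z axes.
In Python, from rig import sensors, optics, hand_in, spotter, arm gives the robot as it stands.
- The arm moves only by the shell command python3 -m creep 'ROWS' [FORCE]. ROWS is JSON, a list of rows, each an object of numbers: "dx", "dy", "dz": the shift along the tool's x, y, z in m; "ax", "ay", "az": the turn, a rotation vector about the tool's x, y, z in rad; "grip": the closure, from 0 (fully open) to 1 (shut). In form: [{"dx": .., "dy": .., "dz": .., "ax": .., "ay": .., "az": .., "grip": ..}, ...]. A call has 1 to 8 rows; each row is the pose to reach, as a shift and turn from the pose commanded when the call began, along the tool's axes at that moment; what a row does not reach only later rows make up. A row lasts 1/12 s, in which the tool goes at most 41.7 mm and 7.16 degrees, less where a joint would pass 70% of its speed; a pose out of reach is approached as far as the arm can. A call with a gripper value outside its range is refused whole. The fingers move at their own pace and stop on an object; FORCE is the grip in N (left out, the last holds). Time passes only in rows, so rows that repeat a pose let the fingers close. It gives the time, the measured TCP pose, the force and the opening at its end, in the units of the state.
- sensors.sense(): the state, without advancing time (a new reading comes with each control period).
- optics.snapshot(name): name is "side" or "top"; returns (picture, depth): 420x560x3 uint8, blue, green, red; 420x560 float32, m along the optical axis (not along the pixel's ray), 0 where there is no reading.
- optics.camera_model(name): a dict with "vertical_fov" (degrees; the focal length in pixels is half the picture's height over the tangent of half this angle, whatever the lens; pixels are square), "cx", "cy" (the principal point, pixels), "rvec" (rotation vector, rad) and "tvec" (3), from world to camera coordinates, as OpenCV has them. Camera axes: x right, y down, z forward; pixel columns grow to the right and rows downward; lengths in m; the calibration is good to about 2 mm. A picture is of the moment at which its call begins. camera_model takes no time and is no camera call.
- hand_in(): hands the job in, once; it reports no verdict.
Trained networks look in the newest picture that a camera, given by its name, has taken for a name from the list of things; names that differ only in an ending like _2 or _b are one class to them, and where a whole thing is asked for, a point or a joint stands for the part that bears it (a point fixed in the world has none). Each returns a list of dicts, best first, with "score" (0 to 1); they miss things now and then, are a little off and sometimes report something else, mostly with a low value. They report only what shows in the picture. A call takes as long as a camera call. They do not tell look-alikes from the thing itself.
- spotter.cut_out(query, camera): "pixels" (420x560 bool, what is visible of it) and "rect" ([left, top, right, bottom] in pixels, round what is visible of it).
The state is a dict: "time": time; "joint_pos": joint angles; "qd": joint speeds; "joint_efforts": joint torques, N m; "eef_pos": TCP position; "orientation": TCP orientation; "ft_force": force on the tool from outside, world axes, zero at the start; "torque": the same for the moment, N m; "gripper_width": opening from 0.0 (shut) to 1.0 (fully open).
Only numpy, scipy, OpenCV 4.12 (cv2) and the standard library are available. Lean on these libraries where they do the work, as an engineer would, in place of code of your own. Each camera call takes 0.05 s, during which the arm holds its last target.

## Working session

There is one attempt and no reset: what is moved stays moved. The work goes in short steps, Python scripts to look and compute and a shell command to move; the robot and the scene stay as the last step left them, time stands still between calls to the robot, and variables do not carry over. Pictures are saved under pics/ and viewed, and the job is handed in when it is done.

```bash
ls; mkdir -p pics; python3 - <<'E'
from rig import sensors, optics, arm
import cv2
s=sensors.sense()
for k,v in s.items(): print(k,v)
for n in ("top","side"):
    p,d=optics.snapshot(n); cv2.imwrite(f"pics/{n}0.png",p); print(n,optics.camera_model(n))
print(arm.grip_point_offset)
E
```

```text
pics
time 0.0
joint_pos [-1.40729172e+00  2.91271378e-01 -1.54122992e-01  1.12666313e+00
 -3.47562575e-06  1.43149361e+00]
qd [ 1.35853764e-03  1.10353492e-03  4.83479038e-05  2.54426826e-04
  3.23348985e-04 -1.30444826e-03]
joint_efforts [ 1.23388960e-03 -5.37140679e+01  3.31375730e+01  1.57344091e-02
 -2.02618812e-04 -9.14978983e-06]
eef_pos [ 0.15648758 -0.50069472  0.23073815]
orientation [[ 9.54503123e-01  2.98200847e-01 -2.08718943e-04]
 [ 2.98200871e-01 -9.54502328e-01  1.24378463e-03]
 [ 1.71674915e-04 -1.24943649e-03 -9.99999205e-01]]
ft_force [-0.0891183  -0.47289733 -0.31055449]
torque [ 0.0317932  -0.02817062 -0.04577286]
gripper_width 0.9991359712674744
top {'vertical_fov': 47.73510306570549, 'cx': 277.9169696539232, 'cy': 205.99978268418624, 'rvec': array([ 2.13833424, -2.12453477,  0.20421284]), 'tvec': array([-0.01735008,  0.60500839,  1.14046272])}
side {'vertical_fov': 51.589063305295525, 'cx': 277.0322803379052, 'cy': 211.2640879556841, 'rvec': array([ 2.17943462, -0.11899283,  0.05749741]), 'tvec': array([-0.59431159,  0.09706796,  0.88470741])}
0.0187
```

View pics/top0.png

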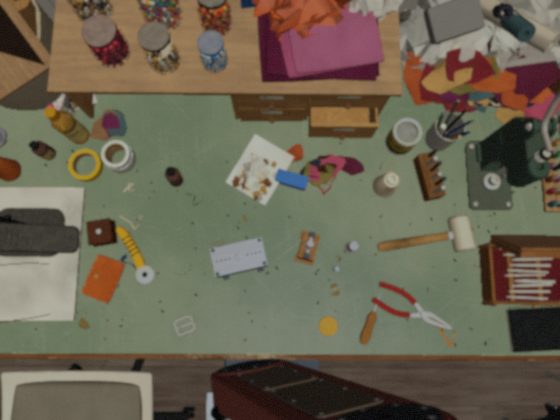

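View pics/side0.png

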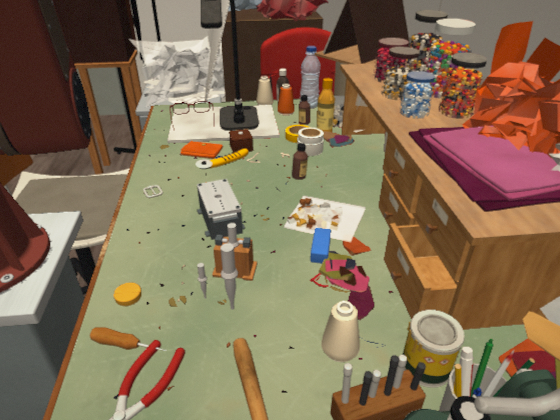

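```bash
cat > h.py <<'E'
import numpy as np, cv2
from rig import sensors, optics, spotter
def cam(n):
    m=optics.camera_model(n); f=210/np.tan(np.radians(m['vertical_fov'])/2)
    R=cv2.Rodrigues(np.array(m['rvec']))[0]
    return f,m['cx'],m['cy'],R,np.array(m['tvec'])
def cloud(n,d):
    f,cx,cy,R,t=cam(n); v,u=np.mgrid[:420,:560]
    P=np.stack([(u-cx)/f*d,(v-cy)/f*d,d],-1)
    return (P-t)@R
def ray(n,u,v,z):
    f,cx,cy,R,t=cam(n); c=-R.T@t; r=R.T@np.array([(u-cx)/f,(v-cy)/f,1]); return c+r*(z-c[2])/r[2]
def proj(n,p):
    f,cx,cy,R,t=cam(n); q=R@np.asarray(p)+t; return np.array([f*q[0]/q[2]+cx,f*q[1]/q[2]+cy])
def zoom(img,x0,y0,x1,y1,s,fn):
    cv2.imwrite(fn,cv2.resize(img[y0:y1,x0:x1],None,fx=s,fy=s,interpolation=cv2.INTER_CUBIC))
E
python3 - <<'E'
from h import *
for n in ("top","side"):
    p,d=optics.snapshot(n); C=cloud(n,d); np.savez(f"{n}0.npz",p=p,d=d,C=C)
    f,cx,cy,R,t=cam(n); print(n,"cam pos",-R.T@t, f)
    for q in ("jig_hole","rack","pin_grip","cone_mid","bottle_mid","eraser_mid"):
        try:
          for r in spotter.cut_out(q,n)[:4]:
            m=r['pixels']; m=m&(d>0); P=C[m]
            print(q,round(r['score'],2),np.round(r['rect']),m.sum(),np.round(P.min(0),3),np.round(P.max(0),3),np.round(np.median(P,0),3))
        except Exception as e: print(q,e)
zoom(np.load("top0.npz")['p'],190,170,390,320,4,"pics/topz.png")
zoom(np.load("side0.npz")['p'],170,160,310,320,4,"pics/sidez.png")
E
```

```text
top cam pos [ 0.39021727 -0.00179655  1.23073906] 474.6174272273905
jig_hole 0.91 [210. 236. 262. 280.] 1612 [ 0.429  0.015 -0.005] [0.533 0.152 0.073] [0.476 0.083 0.065]
rack 0.77 [294. 231. 320. 264.] 521 [ 0.466 -0.122 -0.004] [ 0.545 -0.058  0.113] [ 0.501 -0.084  0.066]
rack 0.32 [210. 239. 264. 280.] 1587 [ 0.426  0.015 -0.005] [0.523 0.153 0.073] [0.474 0.085 0.065]
pin_grip 0.62 [304. 238. 312. 249.] 54 [ 0.498 -0.095  0.071] [ 0.513 -0.08   0.113] [ 0.504 -0.087  0.109]
pin_grip 0.6 [343. 242. 359. 252.] 132 [ 0.488 -0.197  0.012] [ 0.512 -0.172  0.146] [ 0.497 -0.182  0.135]
cone_mid 0.95 [373. 171. 398. 197.] 550 [ 0.64  -0.339 -0.007] [ 0.692 -0.261  0.103] [ 0.66  -0.284  0.063]
bottle_mid 0.68 [164. 164. 182. 185.] 270 [0.666 0.238 0.001] [0.701 0.275 0.1  ] [0.679 0.251 0.065]
eraser_mid 0.78 [276. 169. 306. 190.] 431 [ 0.658 -0.087  0.002] [ 0.713 -0.006  0.034] [ 0.684 -0.045  0.027]
eraser_mid 0.73 [164. 164. 182. 186.] 256 [ 0.666  0.238 -0.003] [0.711 0.291 0.1  ] [0.68  0.251 0.066]
side cam pos [ 0.52103493 -0.72884137  0.58536187] 434.51169206470956
jig_hole 0
[... 256 characters left out ...]
0.002] [ 0.512 -0.102  0.142] [ 0.498 -0.196  0.095]
pin_grip 0.68 [184. 269. 203. 286.] 123 [ 0.409 -0.143  0.   ] [ 0.442 -0.085  0.018] [ 0.426 -0.113  0.014]
pin_grip 0.59 [230. 222. 239. 247.] 199 [ 0.493 -0.1   -0.002] [0.513 0.026 0.112] [ 0.506 -0.095  0.094]
cone_mid 0.96 [323. 301. 356. 363.] 1716 [ 0.639 -0.325  0.001] [ 0.695 -0.281  0.099] [ 0.663 -0.311  0.056]
bottle_mid 0.9 [291. 141. 308. 179.] 436 [0.665 0.234 0.   ] [0.718 0.371 0.095] [0.683 0.242 0.048]
bottle_mid 0.62 [225. 222. 237. 246.] 156 [ 0.498 -0.1    0.068] [ 0.513 -0.08   0.112] [ 0.506 -0.096  0.097]
eraser_mid 0.86 [314. 229. 333. 264.] 588 [ 0.656 -0.096 -0.002] [ 0.709 -0.003  0.03 ] [ 0.68  -0.065  0.027]
```

```bash
ls pics
```

```text
side0.png
sidez.png
top0.png
topz.png
```

View pics/topz.png

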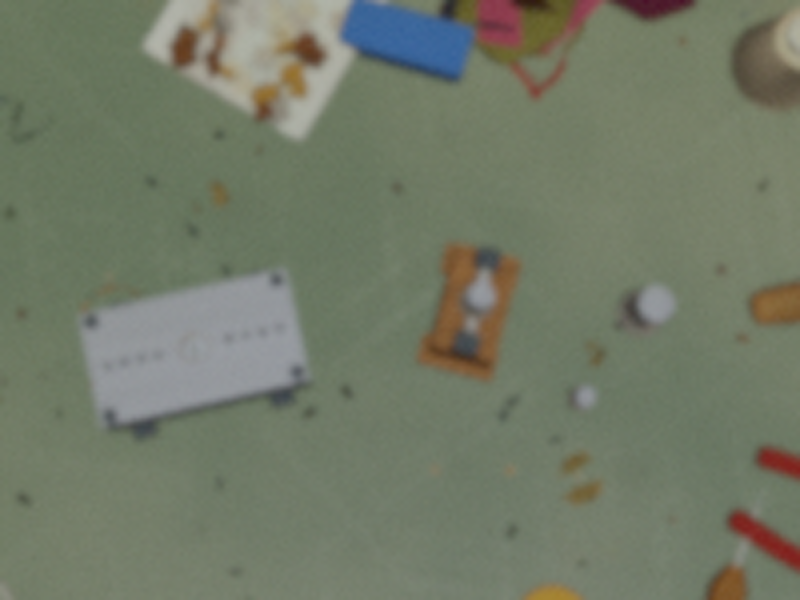

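View pics/sidez.png

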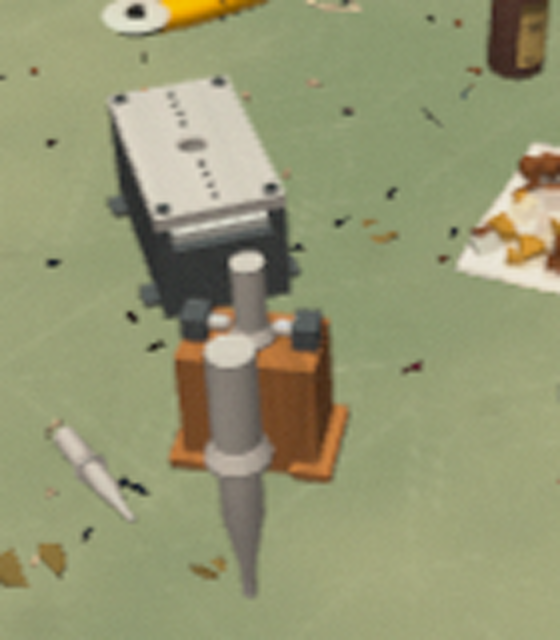

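```bash
python3 - <<'E'
from h import *
print("hole side",ray("side",170+192/4-.4,160+145/4-.4,.066),"top",ray("top",190+193/4-.4,170+347/4-.4,.066))
a=ray("top",190+105/4,170+367/4,.066);b=ray("top",190+282/4,170+328/4,.066)
print("dots top",(a-b)/np.linalg.norm(a-b))
a=ray("side",170+169/4,160+95/4,.066);b=ray("side",170+215/4,160+196/4,.066)
print("dots side",(a-b)/np.linalg.norm(a-b))
for n in("top","side"):
    C=np.load(n+"0.npz")['C']; 
    m=(abs(C[...,2]-.066)<.004)&(abs(C[...,0]-.476)<.08)&(abs(C[...,1]-.083)<.09)
    r=cv2.minAreaRect(C[m][:,:2].astype(np.float32)*1000); print(n,"jig",r, m.sum(), np.median(C[m][:,2]))
    m=(abs(C[...,2]-.066)<.004)&(abs(C[...,0]-.505)<.05)&(abs(C[...,1]+.088)<.05)
    r=cv2.minAreaRect(C[m][:,:2].astype(np.float32)*1000); print(n,"rack",r,m.sum(),np.median(C[m][:,2]))
    m=(C[...,2]>.098)&(C[...,2]<.12)&(abs(C[...,0]-.505)<.04)&(abs(C[...,1]+.088)<.04)
    P=C[m]; print(n,"pin",m.sum(),P.min(0),P.max(0),P.mean(0))
    m=(C[...,2]>.1)&(C[...,2]<.16)&(abs(C[...,0]-.5)<.05)&(abs(C[...,1]+.185)<.05)
    P=C[m]; print(n,"bigpin",m.sum(),P.min(0),P.max(0))
# pin top disc from pixels
print("pin top, side px",ray("side",170+247/4-.4,160+262/4-.4,.111)," topcam",ray("top",190+480/4-.4,170+288/4-.4,.111))
# housings tops
for n,pts in(("top",[(486,258),(466,345)]),("side",[(196,313),(307,322)])):
    o=(190,170) if n=="top" else (170,160)
    q=[ray(n,o[0]+u/4-.4,o[1]+v/4-.4,.081) for u,v in pts]; print(n,"hous",q, (q[0]+q[1])/2, np.degrees(np.arctan2(*(q[0]-q[1])[1::-1])))
E
```

```text
hole side [0.47550578 0.08129097 0.066     ] top [0.47719812 0.08396326 0.066     ]
dots top [-0.22152121  0.97515555  0.        ]
dots side [-0.23547463  0.9718805   0.        ]
top jig ((478.3121337890625, 84.7980728149414), (70.04193878173828, 129.88796997070312), 13.127928733825684) 1368 0.06574855734901656
top rack ((506.8619384765625, -88.10464477539062), (39.54562759399414, 65.678955078125), 75.62442016601562) 267 0.06592634475894212
top pin 40 [ 0.49920388 -0.09412388  0.09889451] [ 0.51377963 -0.08056339  0.11320511] [ 0.50649444 -0.08780165  0.10954145]
top bigpin 89 [ 0.48877407 -0.19579     0.10050173] [ 0.50864769 -0.17612924  0.14582422]
side jig ((476.6236267089844, 82.16661071777344), (70.29369354248047, 134.79791259765625), 13.179227828979492) 1070 0.06559244135521922
side rack ((505.81683349609375, -90.0749740600586), (43.81386184692383, 65.11576843261719), 74.16071319580078) 217 0.06562579019811743
side pin 82 [ 0.49784311 -0.0992578   0.09807668] [ 0.51292996 -0.07984778  0.112399  ] [ 0.50554255 -0.09308002  0.10686836]
side bigpin 326 [ 0.48772342 -0.20042469  0.10008236] [ 0.50866877 -0.177588    0.14238166]
pin top, side px [ 0.50475252 -0.09010084  0.111     ]  topcam [ 0.5097313 -0.0883675  0.111    ]
top hous [array([ 0.53129676, -0.09446657,  0.081     ]), array([ 0.4783231 , -0.08199254,  0.081     ])] [ 0.50480993 -0.08822956  0.081     ] -13.250398621613893
side hous [array([ 0.47927011, -0.0867626 ,  0.081     ]), array([ 0.5302896 , -0.09917656,  0.081     ])] [ 0.50477986 -0.09296958  0.081     ] 166.3246557187257
```

```bash
cat >> h.py <<'E'
from scipy.spatial.transform import Rotation as Ro
def delta(p,yawdeg):
    s=sensors.sense(); R=np.array(s['orientation']); d=R.T@(np.asarray(p)-s['eef_pos'])
    y=np.radians(yawdeg); c,n=np.cos(y),np.sin(y)
    Rt=np.array([[c,n,0],[n,-c,0],[0,0,-1.]])
    a=Ro.from_matrix(R.T@Rt).as_rotvec()
    print("t",s['time'],"d(xyz)",np.round(d,4),"a",np.round(a,4),"pos",np.round(s['eef_pos'],4),"F",np.round(s['ft_force'],1),"w",round(s['gripper_width'],3),"yaw",np.degrees(np.arctan2(R[1,0],R[0,0])))
E
python3 -c "
from h import *
delta([.506,-.0895,.2],165.8)"
```

```text
t 0.8 d(xyz) [ 0.4563 -0.2887  0.0313] a [-0.     0.    -2.591] pos [ 0.1565 -0.5011  0.2313] F [ 0.3 -0.2 -1.2] w 1.003 yaw 17.347168738375046
```

```bash
python3 -m creep '[{"dx":0.03,"dy":-0.02,"az":-0.12,"grip":0.45},{"dx":0.06,"dy":-0.04,"az":-0.24,"grip":0.45},{"dx":0.09,"dy":-0.06,"az":-0.36,"grip":0.45},{"dx":0.12,"dy":-0.08,"az":-0.48,"grip":0.45},{"dx":0.15,"dy":-0.1,"az":-0.6,"grip":0.45},{"dx":0.18,"dy":-0.12,"az":-0.72,"grip":0.45},{"dx":0.21,"dy":-0.14,"az":-0.84,"grip":0.45},{"dx":0.24,"dy":-0.16,"az":-0.96,"grip":0.45}]' 40; python3 -c "
from h import *
delta([.506,-.0895,.2],165.8)"
```

```text
t 0.8 d(xyz) [ 0.4563 -0.2887  0.0313] a [-0.     0.    -2.591] pos [ 0.1565 -0.5011  0.2313] F [ 0.3 -0.2 -1.2] w 1.003 yaw 17.347168738375046invalid input
```

```bash
python3 -m creep '[{"dx":0.03,"dy":-0.02,"dz":0,"ax":0,"ay":0,"az":-0.12,"grip":0.45},{"dx":0.06,"dy":-0.04,"dz":0,"ax":0,"ay":0,"az":-0.24,"grip":0.45},{"dx":0.09,"dy":-0.06,"dz":0,"ax":0,"ay":0,"az":-0.36,"grip":0.45},{"dx":0.12,"dy":-0.08,"dz":0,"ax":0,"ay":0,"az":-0.48,"grip":0.45},{"dx":0.15,"dy":-0.1,"dz":0,"ax":0,"ay":0,"az":-0.6,"grip":0.45},{"dx":0.18,"dy":-0.12,"dz":0,"ax":0,"ay":0,"az":-0.72,"grip":0.45},{"dx":0.21,"dy":-0.14,"dz":0,"ax":0,"ay":0,"az":-0.84,"grip":0.45},{"dx":0.24,"dy":-0.16,"dz":0,"ax":0,"ay":0,"az":-0.96,"grip":0.45}]' 40; python3 -c "
from h import *
delta([.506,-.0895,.2],165.8)"
```

```text
time: 1.47
eef_pos: [0.3387, -0.2754, 0.2315]
orientation: [[0.298, 0.955, 0.0], [0.955, -0.298, -0.0], [-0.0, 0.001, -1.0]]
ft_force: [0.1, -0.7, 0.7]
gripper_width: 0.548
t 1.4667 d(xyz) [0.2273 0.1043 0.0315] a [ 1.0000e-04  7.0000e-04 -1.6253e+00] pos [ 0.3387 -0.2754  0.2315] F [ 0.1 -0.7  0.7] w 0.548 yaw 72.67768224648682
```

```bash
python3 -m creep '[{"dx":0.028,"dy":0.013,"dz":0,"ax":0,"ay":0,"az":-0.12,"grip":0.45},{"dx":0.057,"dy":0.026,"dz":0,"ax":0,"ay":0,"az":-0.24,"grip":0.45},{"dx":0.085,"dy":0.039,"dz":0,"ax":0,"ay":0,"az":-0.36,"grip":0.45},{"dx":0.114,"dy":0.052,"dz":0,"ax":0,"ay":0,"az":-0.48,"grip":0.45},{"dx":0.142,"dy":0.065,"dz":0,"ax":0,"ay":0,"az":-0.6,"grip":0.45},{"dx":0.17,"dy":0.078,"dz":0,"ax":0,"ay":0,"az":-0.72,"grip":0.45},{"dx":0.2,"dy":0.091,"dz":0.01,"ax":0,"ay":0,"az":-0.84,"grip":0.45},{"dx":0.227,"dy":0.104,"dz":0.02,"ax":0,"ay":0,"az":-0.96,"grip":0.45}]'; python3 -m creep '[{"dx":0,"dy":0,"dz":0,"ax":0,"ay":0,"az":-0.12,"grip":0.45},{"dx":0,"dy":0,"dz":0.01,"ax":0,"ay":0,"az":-0.24,"grip":0.45},{"dx":0,"dy":0,"dz":0.02,"ax":0,"ay":0,"az":-0.36,"grip":0.45},{"dx":0,"dy":0,"dz":0.02,"ax":0,"ay":0,"az":-0.48,"grip":0.45},{"dx":0,"dy":0,"dz":0.02,"ax":0,"ay":0,"az":-0.6,"grip":0.45},{"dx":0,"dy":0,"dz":0.02,"ax":0,"ay":0,"az":-0.66,"grip":0.45},{"dx":0,"dy":0,"dz":0.02,"ax":0,"ay":0,"az":-0.66,"grip":0.45}]'; python3 -c "
from h import *
delta([.506,-.0895,.079],165.8)
for n in('top','side'):
    p,d=optics.snapshot(n); cv2.imwrite(f'pics/{n}1.png',p)
    np.savez(n+'1.npz',p=p,C=cloud(n,d))"
```

```text
time: 2.13
eef_pos: [0.5073, -0.0905, 0.2116]
orientation: [[-0.612, 0.791, 0.002], [0.791, 0.612, -0.0], [-0.001, 0.001, -1.0]]
ft_force: [-0.2, -0.9, -0.4]
gripper_width: 0.551
time: 2.72
eef_pos: [0.5058, -0.092, 0.1912]
orientation: [[-0.967, 0.253, -0.0], [0.253, 0.967, 0.0], [0.0, 0.0, -1.0]]
ft_force: [-0.7, 0.3, -0.1]
gripper_width: 0.547
t 2.7167 d(xyz) [0.0004 0.0025 0.1122] a [ 0.     -0.0002 -0.0081] pos [ 0.5058 -0.092   0.1912] F [-0.7  0.3 -0.1] w 0.547 yaw 165.3344051803262
```

View pics/side1.png

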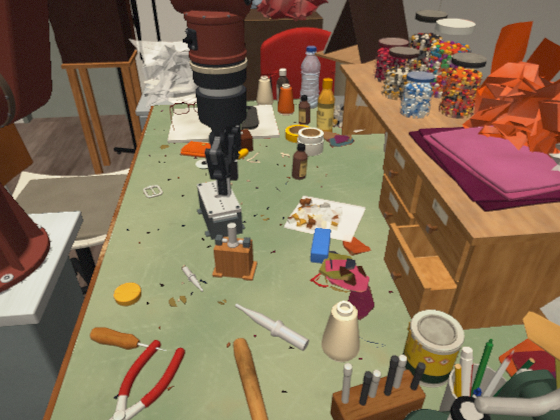

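View pics/top1.png

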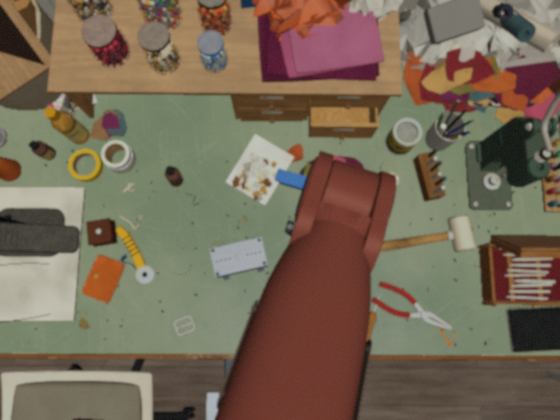

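```bash
python3 -m creep '[{"dx":0,"dy":0.002,"dz":0.02,"ax":0,"ay":0,"az":0,"grip":0.45},{"dx":0,"dy":0.002,"dz":0.04,"ax":0,"ay":0,"az":0,"grip":0.45},{"dx":0,"dy":0.002,"dz":0.06,"ax":0,"ay":0,"az":0,"grip":0.45},{"dx":0,"dy":0.002,"dz":0.08,"ax":0,"ay":0,"az":0,"grip":0.45},{"dx":0,"dy":0.002,"dz":0.095,"ax":0,"ay":0,"az":0,"grip":0.45},{"dx":0,"dy":0.002,"dz":0.105,"ax":0,"ay":0,"az":0,"grip":0.45},{"dx":0,"dy":0.002,"dz":0.111,"ax":0,"ay":0,"az":0,"grip":0.45},{"dx":0,"dy":0.002,"dz":0.111,"ax":0,"ay":0,"az":0,"grip":0.45}]'; python3 -c "
from h import *
p,d=optics.snapshot('side'); zoom(p,170,160,310,320,4,'pics/side2.png')"
```

```text
time: 3.48
eef_pos: [0.5059, -0.09, 0.0795]
orientation: [[-0.966, 0.257, -0.001], [0.257, 0.966, 0.0], [0.001, 0.0, -1.0]]
ft_force: [0.1, 1.3, -0.2]
gripper_width: 0.549
```

View pics/side2.png

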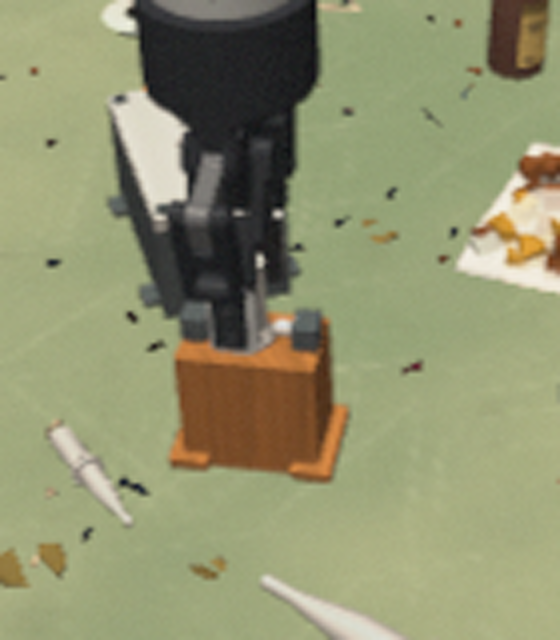

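Fingers straddle the pin between the housings (zoom ~230,330). Close with a firm grip.

```bash
python3 -m creep '[{"dx":0,"dy":0,"dz":0,"ax":0,"ay":0,"az":0,"grip":1},{"dx":0,"dy":0,"dz":0,"ax":0,"ay":0,"az":0,"grip":1},{"dx":0,"dy":0,"dz":0,"ax":0,"ay":0,"az":0,"grip":1},{"dx":0,"dy":0,"dz":0,"ax":0,"ay":0,"az":0,"grip":1},{"dx":0,"dy":0,"dz":0,"ax":0,"ay":0,"az":0,"grip":1},{"dx":0,"dy":0,"dz":0,"ax":0,"ay":0,"az":0,"grip":1}]' 80
```

```text
time: 4.03
eef_pos: [0.507, -0.0904, 0.0813]
orientation: [[-0.967, 0.256, 0.002], [0.256, 0.967, -0.001], [-0.002, -0.0, -1.0]]
ft_force: [-1.0, 0.4, 5.2]
gripper_width: 0.153
```

```bash
python3 -m creep '[{"dx":0,"dy":0,"dz":0,"ax":0,"ay":0,"az":0,"grip":1},{"dx":0,"dy":0,"dz":0,"ax":0,"ay":0,"az":0,"grip":1},{"dx":0,"dy":0,"dz":0,"ax":0,"ay":0,"az":0,"grip":1}]' 80;  python3 -c "
from h import *
p,d=optics.snapshot('side'); zoom(p,170,160,310,320,4,'pics/side3.png')"
```

```text
time: 4.28
eef_pos: [0.507, -0.0903, 0.0813]
orientation: [[-0.967, 0.256, 0.002], [0.256, 0.967, -0.001], [-0.002, -0.0, -1.0]]
ft_force: [-0.9, 0.3, 4.6]
gripper_width: 0.159
```

View pics/side3.png

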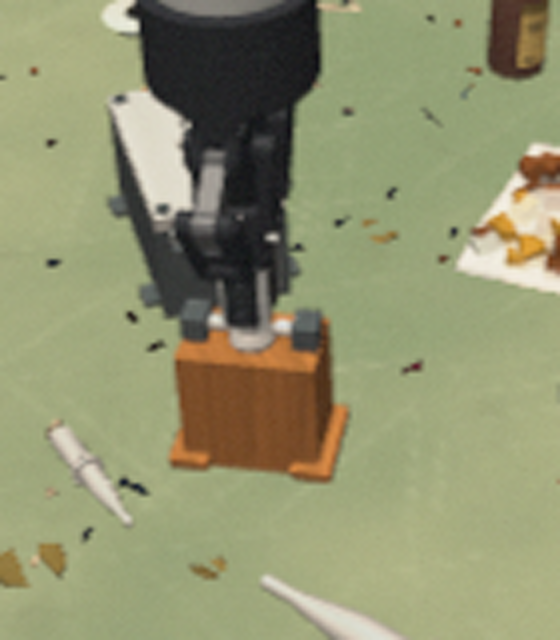

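```bash
python3 -m creep '[{"dx":0,"dy":0,"dz":-0.003,"ax":0,"ay":0,"az":0,"grip":1},{"dx":0,"dy":0,"dz":-0.006,"ax":0,"ay":0,"az":0,"grip":1},{"dx":0,"dy":0,"dz":-0.009,"ax":0,"ay":0,"az":0,"grip":1},{"dx":0,"dy":0,"dz":-0.012,"ax":0,"ay":0,"az":0,"grip":1},{"dx":0,"dy":0,"dz":-0.015,"ax":0,"ay":0,"az":0,"grip":1},{"dx":0,"dy":0,"dz":-0.015,"ax":0,"ay":0,"az":0,"grip":1}]';  python3 -c "
from h import *
p,d=optics.snapshot('side'); zoom(p,170,160,310,320,4,'pics/side4.png')"
```

```text
time: 4.83
eef_pos: [0.5066, -0.0902, 0.096]
orientation: [[-0.967, 0.256, 0.001], [0.256, 0.967, -0.0], [-0.001, -0.0, -1.0]]
ft_force: [0.2, -0.8, -0.1]
gripper_width: 0.156
```

View pics/side4.png

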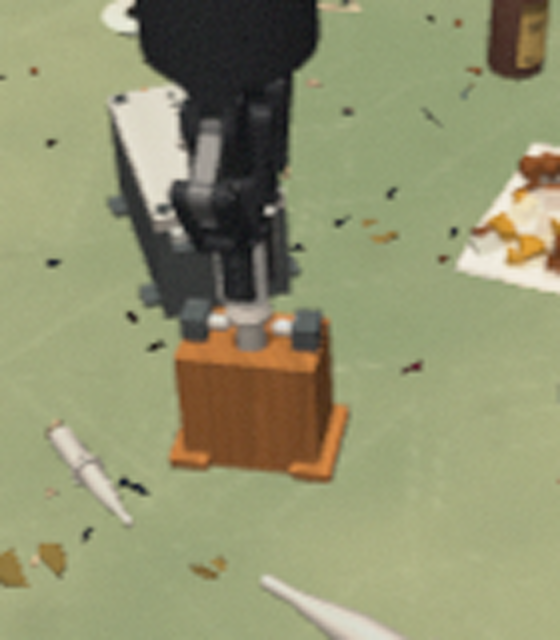

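```bash
python3 -m creep '[{"dx":0,"dy":0,"dz":-0.015,"ax":0,"ay":0,"az":0,"grip":1},{"dx":0,"dy":0,"dz":-0.035,"ax":0,"ay":0,"az":0,"grip":1},{"dx":0,"dy":0,"dz":-0.055,"ax":0,"ay":0,"az":0,"grip":1},{"dx":0,"dy":0,"dz":-0.07,"ax":0,"ay":0,"az":0,"grip":1},{"dx":0,"dy":0,"dz":-0.075,"ax":0,"ay":0,"az":0,"grip":1},{"dx":0,"dy":0,"dz":-0.075,"ax":0,"ay":0,"az":0,"grip":1}]';  python3 -c "
from h import *
delta([.477,.0835,.165],193.15)
p,d=optics.snapshot('side'); zoom(p,170,100,310,280,3.3,'pics/side5.png')"
```

```text
time: 5.38
eef_pos: [0.507, -0.0903, 0.1712]
orientation: [[-0.967, 0.256, 0.002], [0.256, 0.967, -0.001], [-0.002, -0.0, -1.0]]
ft_force: [-0.2, -0.2, -1.2]
gripper_width: 0.154
t 5.3833 d(xyz) [0.0735 0.1604 0.006 ] a [-0.0006  0.0019 -0.4883] pos [ 0.507  -0.0903  0.1712] F [-0.2 -0.2 -1.2] w 0.154 yaw 165.1701145598367
```

View pics/side5.png

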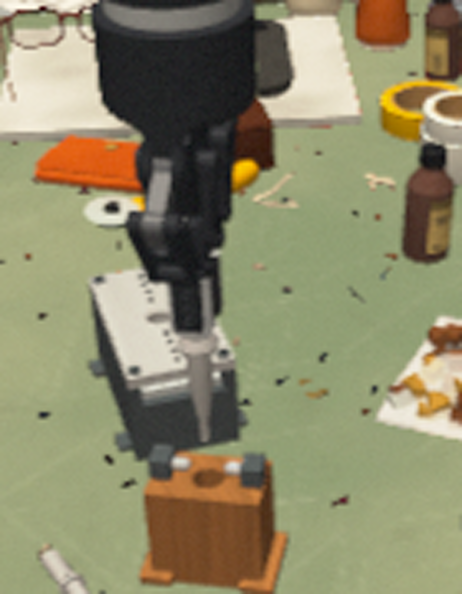

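```bash
python3 -c "
from h import *
for z in (.094,.156,.175): print(proj('side',[.507,-.0903,z]))
print(ray('side',170+206/3.3-.4,100+438/3.3-.4,.094))
print('rack bore', ray('side',170+209/3.3-.4,100+478/3.3-.4,.066))
p,d=optics.snapshot('side'); zoom(p,215,190,250,240,12,'pics/side6.png')"
```

```text
[233.16175337 232.46776069]
[231.00953614 204.62487906]
[230.30933767 195.56652627]
[ 0.50492507 -0.08964302  0.094     ]
rack bore [ 0.50485631 -0.09065966  0.066     ]
```

View pics/side6.png

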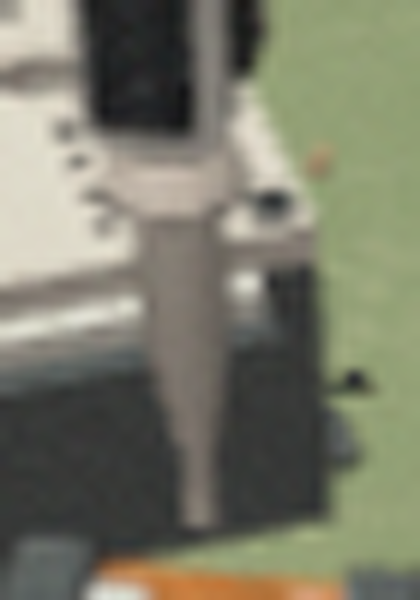

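```bash
python3 -m creep '[{"dx":0.015,"dy":0.03,"dz":0,"ax":0,"ay":0,"az":-0.09,"grip":1},{"dx":0.03,"dy":0.06,"dz":0,"ax":0,"ay":0,"az":-0.19,"grip":1},{"dx":0.045,"dy":0.09,"dz":0,"ax":0,"ay":0,"az":-0.29,"grip":1},{"dx":0.055,"dy":0.12,"dz":0,"ax":0,"ay":0,"az":-0.39,"grip":1},{"dx":0.065,"dy":0.145,"dz":0,"ax":0,"ay":0,"az":-0.47,"grip":1},{"dx":0.0728,"dy":0.159,"dz":0,"ax":0,"ay":0,"az":-0.487,"grip":1},{"dx":0.0728,"dy":0.159,"dz":0.01,"ax":0,"ay":0,"az":-0.487,"grip":1},{"dx":0.0728,"dy":0.159,"dz":0.018,"ax":0,"ay":0,"az":-0.487,"grip":1}]';  python3 -m creep '[{"dx":0,"dy":0,"dz":0,"ax":0,"ay":0,"az":0,"grip":1},{"dx":0,"dy":0,"dz":0,"ax":0,"ay":0,"az":0,"grip":1}]'; python3 -c "
from h import *
delta([.4773,.082,.153],193.15)
p,d=optics.snapshot('side'); zoom(p,190,145,260,215,8,'pics/side7.png')
s=sensors.sense()['eef_pos']; print(proj('side',s-[0,0,.077]))"
```

```text
time: 6.15
eef_pos: [0.4758, 0.0832, 0.1509]
orientation: [[-0.974, -0.228, -0.001], [-0.228, 0.974, -0.0], [0.001, 0.0, -1.0]]
ft_force: [-0.0, -0.2, -1.8]
gripper_width: 0.151
time: 6.32
eef_pos: [0.4759, 0.0818, 0.1512]
orientation: [[-0.974, -0.226, -0.002], [-0.226, 0.974, -0.0], [0.002, 0.0, -1.0]]
ft_force: [-0.1, 0.2, -0.3]
gripper_width: 0.158
t 6.3167 d(xyz) [-0.0014 -0.0001 -0.0018] a [ 0.0004 -0.0023 -0.002 ] pos [0.4759 0.0818 0.1512] F [-0.1  0.2 -0.3] w 0.158 yaw -166.96608967507876
[217.69076831 192.34044499]
```

View pics/side7.png

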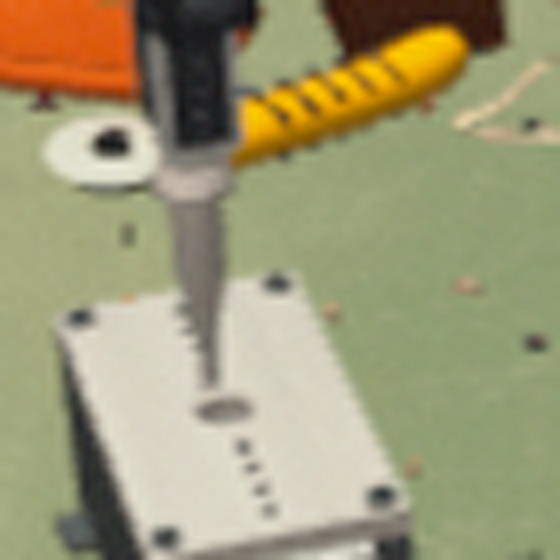

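```bash
python3 -c "
from h import *
s=sensors.sense()['eef_pos']
n=ray('side',190+210/8-.45,145+386/8-.45,s[2]-.0765); h=ray('side',190+224/8-.45,145+409/8-.45,.066)
print(n,h,h-n, s)
import numpy as np
a=proj('side',n); b=proj('side',n+[0,0,-.01]); print(a,b)"; python3 -c "
from h import *
p,d=optics.snapshot('top'); zoom(p,190,170,390,320,4,'pics/top2.png')"
```

```text
[0.47237026 0.07948892 0.07531003] [0.4753936 0.0820136 0.066    ] [ 0.00302334  0.00252468 -0.00931003] [0.47641663 0.08169312 0.15181003]
[215.8 192.8] [216.18346774 196.64658175]
```

View pics/top2.png

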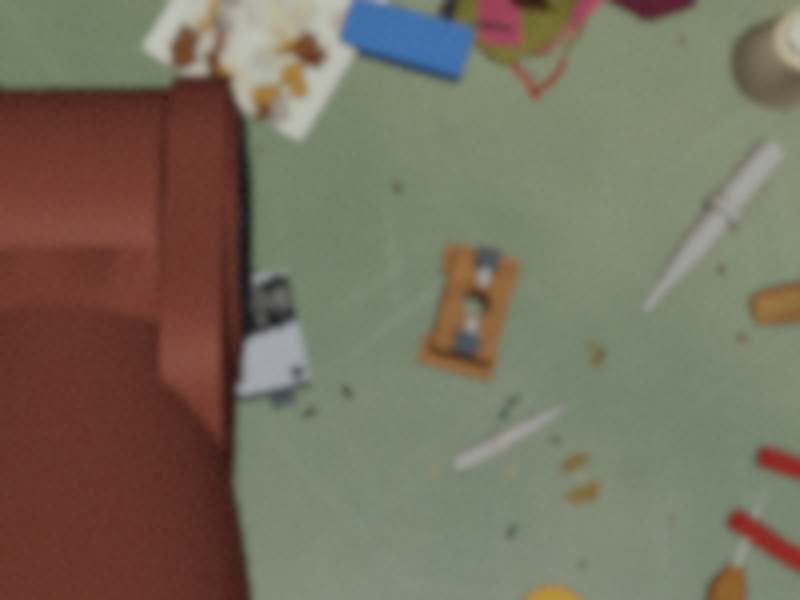

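```bash
python3 -m creep '[{"dx":-0.0027,"dy":0.0008,"dz":0,"ax":0,"ay":0,"az":0,"grip":1},{"dx":-0.0027,"dy":0.0008,"dz":0.003,"ax":0,"ay":0,"az":0,"grip":1},{"dx":-0.0027,"dy":0.0008,"dz":0.006,"ax":0,"ay":0,"az":0,"grip":1},{"dx":-0.0027,"dy":0.0008,"dz":0.006,"ax":0,"ay":0,"az":0,"grip":1}]';  python3 -c "
from h import *
delta([.4785,.083,.144],193.15)
p,d=optics.snapshot('side'); zoom(p,190,145,260,215,8,'pics/side8.png')"
```

```text
time: 6.75
eef_pos: [0.4789, 0.0835, 0.1458]
orientation: [[-0.974, -0.226, -0.001], [-0.226, 0.974, -0.0], [0.001, 0.0, -1.0]]
ft_force: [-1.0, -0.5, -0.9]
gripper_width: 0.152
t 6.75 d(xyz) [ 0.0005 -0.0004  0.0018] a [ 0.0001 -0.0006 -0.0015] pos [0.4789 0.0835 0.1458] F [-1.  -0.5 -0.9] w 0.152 yaw -166.93735618889082
```

View pics/side8.png

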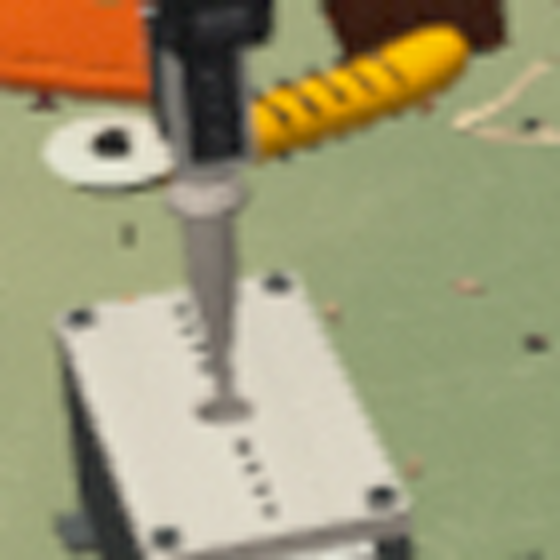

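```bash
python3 -m creep '[{"dx":0,"dy":0,"dz":0.002,"ax":0,"ay":0,"az":0,"grip":1},{"dx":0,"dy":0,"dz":0.004,"ax":0,"ay":0,"az":0,"grip":1},{"dx":0,"dy":0,"dz":0.006,"ax":0,"ay":0,"az":0,"grip":1},{"dx":0,"dy":0,"dz":0.008,"ax":0,"ay":0,"az":0,"grip":1},{"dx":0,"dy":0,"dz":0.009,"ax":0,"ay":0,"az":0,"grip":1},{"dx":0,"dy":0,"dz":0.009,"ax":0,"ay":0,"az":0,"grip":1}]'; python3 -m creep '[{"dx":0,"dy":0,"dz":0.001,"ax":0,"ay":0,"az":0,"grip":1},{"dx":0,"dy":0,"dz":0.002,"ax":0,"ay":0,"az":0,"grip":1},{"dx":0,"dy":0,"dz":0.003,"ax":0,"ay":0,"az":0,"grip":1},{"dx":0,"dy":0,"dz":0.003,"ax":0,"ay":0,"az":0,"grip":1}]'
```

```text
time: 7.3
eef_pos: [0.4789, 0.0836, 0.137]
orientation: [[-0.974, -0.226, -0.0], [-0.226, 0.974, 0.0], [0.0, 0.0, -1.0]]
ft_force: [-0.5, -0.3, 0.6]
gripper_width: 0.153
time: 7.63
eef_pos: [0.4792, 0.0836, 0.1342]
orientation: [[-0.974, -0.226, 0.0], [-0.226, 0.974, 0.0], [-0.0, -0.0, -1.0]]
ft_force: [0.3, 0.2, -0.6]
gripper_width: 0.151
```

```bash
python3 -m creep '[{"dx":0,"dy":0,"dz":0.001,"ax":0,"ay":0,"az":0,"grip":1},{"dx":0,"dy":0,"dz":0.002,"ax":0,"ay":0,"az":0,"grip":1},{"dx":0,"dy":0,"dz":0.003,"ax":0,"ay":0,"az":0,"grip":1},{"dx":0,"dy":0,"dz":0.003,"ax":0,"ay":0,"az":0,"grip":1}]'
```

```text
time: 7.97
eef_pos: [0.479, 0.084, 0.1313]
orientation: [[-0.974, -0.226, -0.0], [-0.226, 0.974, 0.001], [-0.0, 0.001, -1.0]]
ft_force: [-0.9, 2.5, -1.8]
gripper_width: 0.158
```

```bash
python3 -m creep '[{"dx":0,"dy":0,"dz":0.001,"ax":0,"ay":0,"az":0,"grip":1},{"dx":0,"dy":0,"dz":0.001,"ax":0,"ay":0,"az":0,"grip":1}]';python3 -c "
from h import *
p,d=optics.snapshot('side'); zoom(p,190,145,260,215,8,'pics/side9.png')"
```

```text
time: 8.13
eef_pos: [0.4788, 0.0841, 0.13]
orientation: [[-0.974, -0.227, -0.001], [-0.227, 0.974, 0.001], [0.0, 0.001, -1.0]]
ft_force: [-0.2, 3.4, -2.8]
gripper_width: 0.153
```

View pics/side9.png

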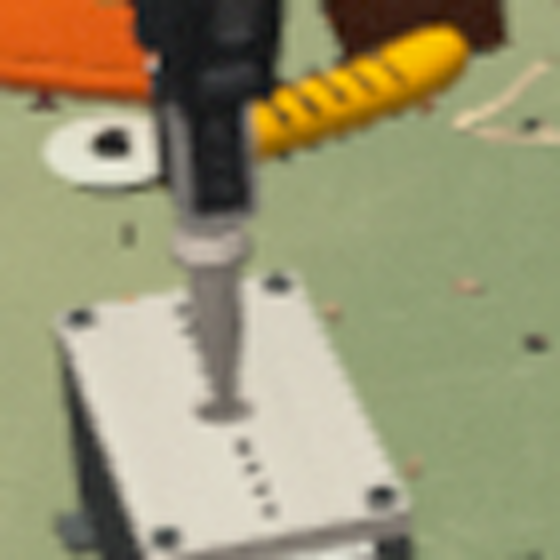

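```bash
python3 -m creep '[{"dx":0,"dy":0,"dz":0.001,"ax":0,"ay":0,"az":0,"grip":1},{"dx":0,"dy":0,"dz":0.002,"ax":0,"ay":0,"az":0,"grip":1},{"dx":0,"dy":0,"dz":0.002,"ax":0,"ay":0,"az":0,"grip":1}]';python3 -c "
from rig import sensors
s=sensors.sense();print(s['ft_force'],s['torque'],s['eef_pos'])"
```

```text
time: 8.43
eef_pos: [0.4789, 0.0838, 0.128]
orientation: [[-0.974, -0.226, -0.001], [-0.226, 0.974, 0.0], [0.0, 0.0, -1.0]]
ft_force: [0.1, 3.6, -2.1]
gripper_width: 0.155
[ 0.05871696  3.6305813  -2.06532112] [1.19501455 0.12085517 0.02233798] [0.47889345 0.08379322 0.12800171]
```

```bash
python3 -m creep '[{"dx":0,"dy":0,"dz":0.001,"ax":0,"ay":0,"az":0,"grip":1},{"dx":0,"dy":0,"dz":0.002,"ax":0,"ay":0,"az":0,"grip":1},{"dx":0,"dy":0,"dz":0.0025,"ax":0,"ay":0,"az":0,"grip":1},{"dx":0,"dy":0,"dz":0.0025,"ax":0,"ay":0,"az":0,"grip":1}]';python3 -c "
from rig import sensors
s=sensors.sense();print(s['ft_force'],s['torque'],s['eef_pos'])"
```

```text
time: 8.77
eef_pos: [0.4795, 0.0837, 0.1263]
orientation: [[-0.974, -0.226, 0.001], [-0.226, 0.974, 0.0], [-0.001, -0.0, -1.0]]
ft_force: [-2.4, 4.1, 6.3]
gripper_width: 0.155
[-2.3811518   4.07721539  6.29627217] [1.19990709 0.56752563 0.05002106] [0.47948797 0.08369585 0.12627229]
```

```bash
python3 -m creep '[{"dx":0,"dy":0,"dz":-0.002,"ax":0,"ay":0,"az":0,"grip":1},{"dx":0,"dy":0,"dz":-0.003,"ax":0,"ay":0,"az":0,"grip":1},{"dx":0,"dy":-0.001,"dz":-0.003,"ax":0,"ay":0,"az":0,"grip":1},{"dx":0,"dy":-0.0025,"dz":-0.003,"ax":0,"ay":0,"az":0,"grip":1},{"dx":0,"dy":-0.004,"dz":-0.003,"ax":0,"ay":0,"az":0,"grip":1},{"dx":0,"dy":-0.004,"dz":-0.003,"ax":0,"ay":0,"az":0,"grip":1}]';python3 -c "
from rig import sensors
s=sensors.sense();print(s['ft_force'],s['torque'],s['eef_pos'])"
```

```text
time: 9.27
eef_pos: [0.4802, 0.0794, 0.1288]
orientation: [[-0.974, -0.226, 0.0], [-0.226, 0.974, -0.0], [-0.0, -0.0, -1.0]]
ft_force: [-0.8, 3.5, 0.5]
gripper_width: 0.153
[-0.84906518  3.54780741  0.53786442] [ 0.98499936  0.31952499 -0.05796658] [0.48015471 0.07941123 0.1288052 ]
```

```bash
python3 -m creep '[{"dx":0,"dy":0,"dz":0.001,"ax":0,"ay":0,"az":0,"grip":1},{"dx":0,"dy":0,"dz":0.002,"ax":0,"ay":0,"az":0,"grip":1},{"dx":0,"dy":0,"dz":0.003,"ax":0,"ay":0,"az":0,"grip":1},{"dx":0,"dy":0,"dz":0.004,"ax":0,"ay":0,"az":0,"grip":1},{"dx":0,"dy":0,"dz":0.004,"ax":0,"ay":0,"az":0,"grip":1}]';python3 -c "
from rig import sensors
s=sensors.sense();print(s['ft_force'],s['torque'],s['eef_pos'])"
```

```text
time: 9.68
eef_pos: [0.4799, 0.0796, 0.1245]
orientation: [[-0.974, -0.226, -0.0], [-0.226, 0.974, -0.0], [0.0, -0.0, -1.0]]
ft_force: [-0.8, 2.5, -0.3]
gripper_width: 0.156
[-0.79071412  2.49510592 -0.32788289] [ 0.66045139  0.08696303 -0.01174671] [0.4799375  0.07958623 0.12452905]
```

```bash
python3 -m creep '[{"dx":0,"dy":0,"dz":0.001,"ax":0,"ay":0,"az":0,"grip":1},{"dx":0,"dy":0.0005,"dz":0.002,"ax":0,"ay":0,"az":0,"grip":1},{"dx":0,"dy":0.001,"dz":0.003,"ax":0,"ay":0,"az":0,"grip":1},{"dx":0,"dy":0.001,"dz":0.004,"ax":0,"ay":0,"az":0,"grip":1},{"dx":0,"dy":0.0015,"dz":0.005,"ax":0,"ay":0,"az":0,"grip":1},{"dx":0,"dy":0.0015,"dz":0.005,"ax":0,"ay":0,"az":0,"grip":1}]';python3 -c "
from rig import sensors
s=sensors.sense();print(s['ft_force'],s['torque'],s['eef_pos'])"
```

```text
time: 10.18
eef_pos: [0.4796, 0.0811, 0.1196]
orientation: [[-0.974, -0.226, -0.0], [-0.226, 0.974, -0.0], [0.0, -0.0, -1.0]]
ft_force: [-0.2, -0.6, -0.3]
gripper_width: 0.157
[-0.15797961 -0.61268951 -0.32313816] [-0.02278825  0.01326606  0.06159771] [0.47961804 0.0810688  0.1196078 ]
```

```bash
python3 -m creep '[{"dx":0,"dy":0,"dz":0.001,"ax":0,"ay":0,"az":0,"grip":1},{"dx":0,"dy":0.0005,"dz":0.002,"ax":0,"ay":0,"az":0,"grip":1},{"dx":0,"dy":0.001,"dz":0.003,"ax":0,"ay":0,"az":0,"grip":1},{"dx":0,"dy":0.001,"dz":0.004,"ax":0,"ay":0,"az":0,"grip":1},{"dx":0,"dy":0.0012,"dz":0.005,"ax":0,"ay":0,"az":0,"grip":1},{"dx":0,"dy":0.0012,"dz":0.005,"ax":0,"ay":0,"az":0,"grip":1}]';python3 -c "
from h import *
p,d=optics.snapshot('side'); zoom(p,190,145,260,215,8,'pics/side10.png')
s=sensors.sense();print(s['ft_force'],s['torque'],s['eef_pos'])"
```

```text
time: 10.68
eef_pos: [0.4793, 0.0824, 0.1146]
orientation: [[-0.974, -0.226, -0.0], [-0.226, 0.974, -0.0], [0.0, 0.0, -1.0]]
ft_force: [0.5, 0.3, -0.8]
gripper_width: 0.152
[ 0.23824061 -0.72099335 -1.32473918] [ 0.01650576  0.00994985 -0.02122819] [0.4793315  0.08234293 0.11467557]
```

View pics/side10.png

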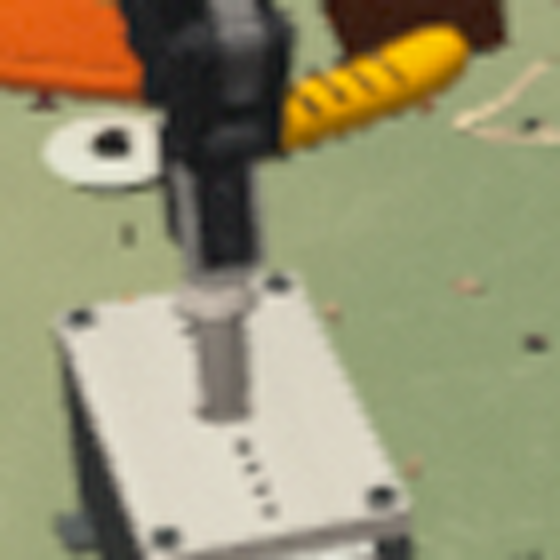

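```bash
python3 -m creep '[{"dx":0,"dy":0,"dz":0.001,"ax":0,"ay":0,"az":0,"grip":1},{"dx":0,"dy":0,"dz":0.002,"ax":0,"ay":0,"az":0,"grip":1},{"dx":0,"dy":0,"dz":0.003,"ax":0,"ay":0,"az":0,"grip":1},{"dx":0,"dy":0,"dz":0.004,"ax":0,"ay":0,"az":0,"grip":1},{"dx":0,"dy":0,"dz":0.004,"ax":0,"ay":0,"az":0,"grip":1}]';python3 -c "
from h import *
s=sensors.sense();print(s['ft_force'],s['torque'],s['eef_pos'])"
```

```text
time: 11.15
eef_pos: [0.4794, 0.0823, 0.1106]
orientation: [[-0.974, -0.226, -0.0], [-0.226, 0.974, -0.0], [0.0, -0.0, -1.0]]
ft_force: [0.6, 0.2, -1.2]
gripper_width: 0.161
[ 0.57314816  0.17900469 -1.15618481] [-0.17821061 -0.053573    0.00356099] [0.47942205 0.08226042 0.11064718]
```

```bash
python3 -m creep '[{"dx":0,"dy":0,"dz":0,"ax":0,"ay":0,"az":0,"grip":0.8},{"dx":0,"dy":0,"dz":0,"ax":0,"ay":0,"az":0,"grip":0.75},{"dx":0,"dy":0,"dz":0,"ax":0,"ay":0,"az":0,"grip":0.7},{"dx":0,"dy":0,"dz":0,"ax":0,"ay":0,"az":0,"grip":0.65},{"dx":0,"dy":0,"dz":0,"ax":0,"ay":0,"az":0,"grip":0.6},{"dx":0,"dy":0,"dz":0,"ax":0,"ay":0,"az":0,"grip":0.5},{"dx":0,"dy":0,"dz":0,"ax":0,"ay":0,"az":0,"grip":0.4},{"dx":0,"dy":0,"dz":0,"ax":0,"ay":0,"az":0,"grip":0.4}]';python3 -c "
from h import *
p,d=optics.snapshot('side'); zoom(p,190,135,260,205,8,'pics/side11.png')
s=sensors.sense();print(s['ft_force'],s['torque'],s['eef_pos'])"
```

```text
time: 11.82
eef_pos: [0.4794, 0.0823, 0.1108]
orientation: [[-0.974, -0.226, 0.0], [-0.226, 0.974, 0.0], [-0.0, -0.0, -1.0]]
ft_force: [0.2, 0.8, -0.7]
gripper_width: 0.599
[-0.10125006  0.38249838  0.13591968] [-0.0314953  -0.01738901 -0.00453716] [0.47942691 0.08233024 0.11082914]
```

View pics/side11.png

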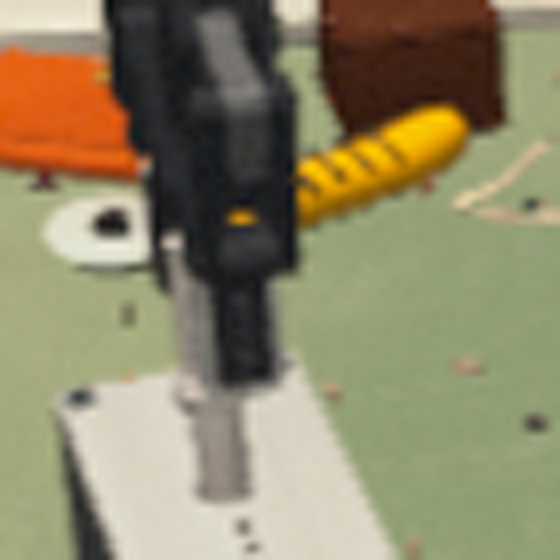

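```bash
python3 -m creep '[{"dx":0,"dy":0,"dz":-0.008,"ax":0,"ay":0,"az":0,"grip":0.4},{"dx":0,"dy":0,"dz":-0.018,"ax":0,"ay":0,"az":0,"grip":0.4},{"dx":0,"dy":0,"dz":-0.03,"ax":0,"ay":0,"az":0,"grip":0.4},{"dx":0,"dy":0,"dz":-0.045,"ax":0,"ay":0,"az":0,"grip":0.4},{"dx":0,"dy":0,"dz":-0.06,"ax":0,"ay":0,"az":0,"grip":0.4},{"dx":0,"dy":0,"dz":-0.06,"ax":0,"ay":0,"az":0,"grip":1},{"dx":0,"dy":0,"dz":-0.06,"ax":0,"ay":0,"az":0,"grip":1}]';python3 -c "
from h import *
p,d=optics.snapshot('side'); zoom(p,190,135,260,205,8,'pics/side12.png'); np.savez('s12.npz',p=p,C=cloud('side',d))
p,d=optics.snapshot('top'); zoom(p,190,170,390,320,4,'pics/top12.png')
s=sensors.sense();print(s['ft_force'],s['torque'],s['eef_pos'])"
```

```text
time: 12.45
eef_pos: [0.48, 0.0824, 0.1717]
orientation: [[-0.974, -0.226, 0.002], [-0.226, 0.974, 0.0], [-0.002, -0.0, -1.0]]
ft_force: [-0.7, 0.9, -0.5]
gripper_width: 0.327
[ 0.53250841 -0.48206397  0.99510554] [-0.06518573 -0.04529633  0.0010352 ] [0.47908913 0.08234299 0.17048653]
```

View pics/side12.png

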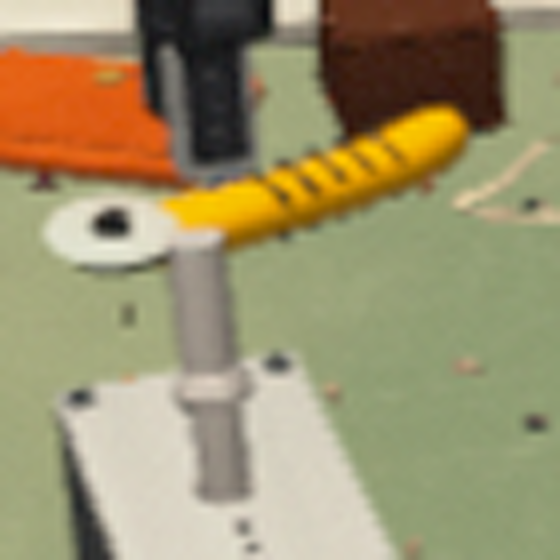

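View pics/top12.png

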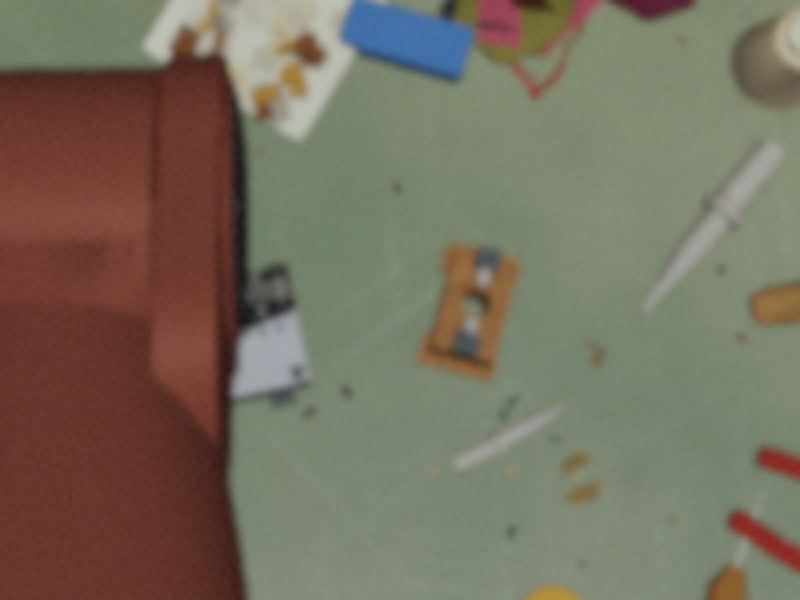

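```bash
python3 -c "
from h import *
C=np.load('s12.npz')['C']
m=(C[...,2]>.075)&(C[...,2]<.15)&(abs(C[...,0]-.476)<.03)&(abs(C[...,1]-.08)<.035)
P=C[m]
for a,b in((.075,.085),(.085,.095),(.105,.115),(.115,.125),(.125,.133),(.133,.15)):
    q=P[(P[:,2]>a)&(P[:,2]<b)]; print(a,len(q),q.mean(0),q.min(0),q.max(0))
for z in(.066,.14): print(z,proj('side',[.4755,.082,z]))
for z in (.13,.135,.14): print(z,ray('side',190+200/8-.45,135+238/8-.45,z))
"
```

```text
0.075 28 [0.47680502 0.08141482 0.07989196] [0.47059257 0.07767765 0.07513564] [0.48214155 0.08961554 0.08469371]
0.085 25 [0.47504435 0.08218104 0.09004276] [0.46547931 0.07737176 0.08599387] [0.48514041 0.08658196 0.09472886]
0.105 31 [0.4752787  0.08538073 0.11046652] [0.46736869 0.08059454 0.10526785] [0.48242113 0.09113874 0.1147771 ]
0.115 33 [0.47513361 0.08745656 0.11936471] [0.46766199 0.08255157 0.11534321] [0.48251058 0.09394402 0.12496428]
0.125 31 [0.47493353 0.0890321  0.12947155] [0.46681058 0.08451109 0.12503637] [0.4817349  0.09751051 0.13296406]
0.133 24 [0.47369638 0.09280638 0.13575056] [0.46707738 0.0854007  0.13311203] [0.47993593 0.10082    0.13836267]
0.066 [217.59869895 195.67539295]
0.14 [214.71862264 166.07889649]
0.13 [0.47403987 0.10817114 0.13      ]
0.135 [0.47455589 0.09898051 0.135     ]
0.14 [0.4750719  0.08978988 0.14      ]
```

```bash
python3 -m creep '[{"dx":0,"dy":0.005,"dz":0.005,"ax":0,"ay":0,"az":0,"grip":1},{"dx":0,"dy":0.01,"dz":0.012,"ax":0,"ay":0,"az":0,"grip":1},{"dx":0,"dy":0.01,"dz":0.02,"ax":0,"ay":0,"az":0,"grip":1},{"dx":0,"dy":0.01,"dz":0.026,"ax":0,"ay":0,"az":0,"grip":1},{"dx":0,"dy":0.01,"dz":0.028,"ax":0,"ay":0,"az":0,"grip":1},{"dx":0,"dy":0.01,"dz":0.028,"ax":0,"ay":0,"az":0,"grip":1}]' 60;python3 -c "
from h import *
p,d=optics.snapshot('side'); zoom(p,190,135,260,205,8,'pics/side13.png')
s=sensors.sense();print(s['ft_force'],s['torque'],s['eef_pos'],s['gripper_width'])"
```

```text
time: 13.05
eef_pos: [0.4765, 0.0921, 0.1418]
orientation: [[-0.974, -0.226, -0.002], [-0.226, 0.974, -0.0], [0.002, 0.0, -1.0]]
ft_force: [-0.5, 0.3, -0.5]
gripper_width: -0.001
[-0.54854019 -0.18626495  1.39340852] [-0.02734269 -0.0063642  -0.01953587] [0.47685566 0.09203719 0.14234035] 0.0016217955362271132
```

View pics/side13.png

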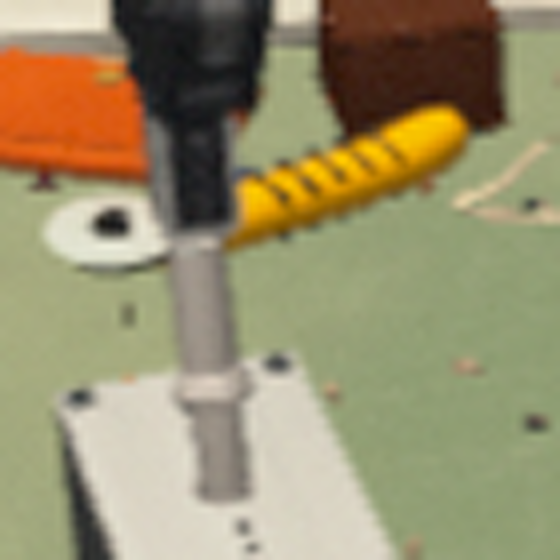

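```bash
python3 -m creep '[{"dx":0,"dy":0,"dz":0.0015,"ax":0,"ay":0,"az":0,"grip":1},{"dx":0,"dy":0,"dz":0.003,"ax":0,"ay":0,"az":0,"grip":1},{"dx":0,"dy":0,"dz":0.0045,"ax":0,"ay":0,"az":0,"grip":1},{"dx":0,"dy":0,"dz":0.006,"ax":0,"ay":0,"az":0,"grip":1},{"dx":0,"dy":0,"dz":0.006,"ax":0,"ay":0,"az":0,"grip":1}]';python3 -c "
from h import *
s=sensors.sense();print(s['ft_force'],s['torque'],s['eef_pos'],s['gripper_width'])"
```

```text
time: 13.52
eef_pos: [0.4772, 0.092, 0.1367]
orientation: [[-0.974, -0.226, 0.0], [-0.226, 0.974, -0.0], [-0.0, -0.0, -1.0]]
ft_force: [0.1, -0.5, 0.2]
gripper_width: 0.001
[ 0.06700257 -0.51499824  0.17005285] [-0.10075139 -0.04206132  0.01617706] [0.47722848 0.09202525 0.1367341 ] 0.0013185057029818938
```

```bash
python3 -m creep '[{"dx":0,"dy":-0.0004,"dz":0.001,"ax":0,"ay":0,"az":0,"grip":1},{"dx":0,"dy":-0.0008,"dz":0.002,"ax":0,"ay":0,"az":0,"grip":1},{"dx":0,"dy":-0.0012,"dz":0.003,"ax":0,"ay":0,"az":0,"grip":1},{"dx":0,"dy":-0.0016,"dz":0.004,"ax":0,"ay":0,"az":0,"grip":1},{"dx":0,"dy":-0.0016,"dz":0.004,"ax":0,"ay":0,"az":0,"grip":1}]';python3 -c "
from h import *
p,d=optics.snapshot('side'); zoom(p,190,135,260,205,8,'pics/side14.png')
s=sensors.sense();print(s['ft_force'],s['torque'],s['eef_pos'],s['gripper_width'])"
```

```text
time: 13.93
eef_pos: [0.4776, 0.0904, 0.1328]
orientation: [[-0.974, -0.226, 0.0], [-0.226, 0.974, -0.0], [-0.0, -0.0, -1.0]]
ft_force: [-0.3, -1.4, 3.7]
gripper_width: -0.0
[ 0.72696205 -0.72420556  3.36669447] [-0.12656077 -0.05673481  0.02831225] [0.47757036 0.090436   0.13277088] 0.0019038730435334548
```

View pics/side14.png

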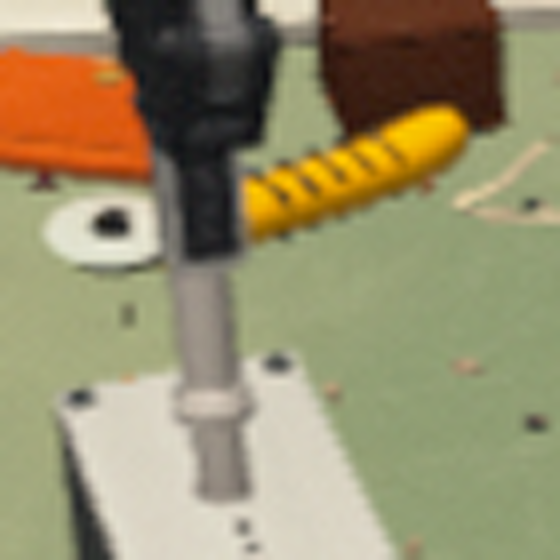

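```bash
python3 -m creep '[{"dx":0,"dy":-0.0004,"dz":0.001,"ax":0,"ay":0,"az":0,"grip":1},{"dx":0,"dy":-0.0008,"dz":0.002,"ax":0,"ay":0,"az":0,"grip":1},{"dx":0,"dy":-0.0012,"dz":0.003,"ax":0,"ay":0,"az":0,"grip":1},{"dx":0,"dy":-0.0016,"dz":0.004,"ax":0,"ay":0,"az":0,"grip":1},{"dx":0,"dy":-0.002,"dz":0.005,"ax":0,"ay":0,"az":0,"grip":1},{"dx":0,"dy":-0.0024,"dz":0.006,"ax":0,"ay":0,"az":0,"grip":1},{"dx":0,"dy":-0.0028,"dz":0.007,"ax":0,"ay":0,"az":0,"grip":1},{"dx":0,"dy":-0.0028,"dz":0.007,"ax":0,"ay":0,"az":0,"grip":1}]';python3 -c "
from h import *
p,d=optics.snapshot('side'); zoom(p,190,135,260,205,8,'pics/side15.png')
s=sensors.sense();print(s['ft_force'],s['torque'],s['eef_pos'],s['gripper_width'])"
```

```text
time: 14.65
eef_pos: [0.478, 0.0877, 0.1255]
orientation: [[-0.974, -0.226, -0.0], [-0.226, 0.974, -0.0], [0.0, 0.0, -1.0]]
ft_force: [0.2, -0.6, 3.4]
gripper_width: -0.004
[-0.04117235 -0.122321    2.46981607] [-0.15773724 -0.13847187  0.01943054] [0.47789677 0.08775875 0.12553739] -0.0011273005953972531
```

View pics/side15.png

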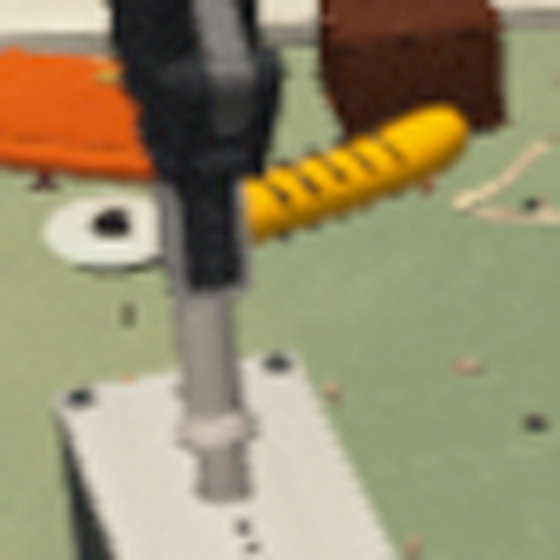

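```bash
python3 -m creep '[{"dx":0,"dy":-0.0004,"dz":0.001,"ax":0,"ay":0,"az":0,"grip":1},{"dx":0,"dy":-0.0008,"dz":0.002,"ax":0,"ay":0,"az":0,"grip":1},{"dx":0,"dy":-0.0012,"dz":0.003,"ax":0,"ay":0,"az":0,"grip":1},{"dx":0,"dy":-0.0016,"dz":0.004,"ax":0,"ay":0,"az":0,"grip":1},{"dx":0,"dy":-0.002,"dz":0.005,"ax":0,"ay":0,"az":0,"grip":1},{"dx":0,"dy":-0.0024,"dz":0.006,"ax":0,"ay":0,"az":0,"grip":1},{"dx":0,"dy":-0.0028,"dz":0.007,"ax":0,"ay":0,"az":0,"grip":1},{"dx":0,"dy":-0.0028,"dz":0.007,"ax":0,"ay":0,"az":0,"grip":1}]';python3 -c "
from h import *
p,d=optics.snapshot('side'); zoom(p,190,135,260,205,8,'pics/side16.png')
s=sensors.sense();print(s['ft_force'],s['torque'],s['eef_pos'],s['gripper_width'])"
```

```text
time: 15.37
eef_pos: [0.4785, 0.085, 0.1184]
orientation: [[-0.974, -0.226, -0.001], [-0.226, 0.974, -0.0], [0.001, 0.0, -1.0]]
ft_force: [0.4, -0.5, 1.7]
gripper_width: -0.004
[-0.7656701  -0.3542356   0.80300744] [-0.03897927 -0.00322507  0.04303991] [0.47845196 0.08504083 0.11848461] 0.0017312460221733889
```

View pics/side16.png

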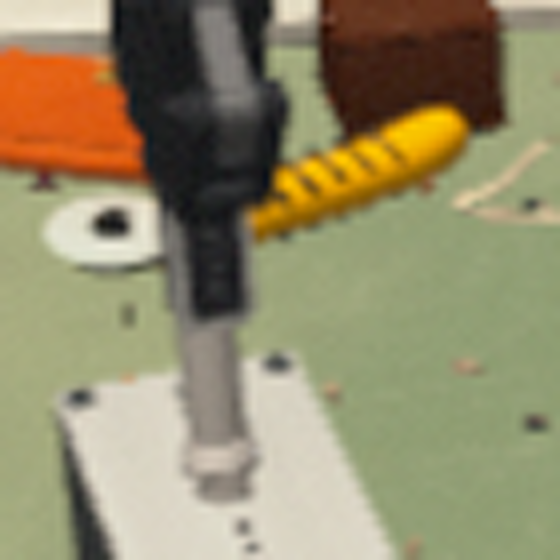

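```bash
python3 -m creep '[{"dx":0,"dy":-0.0004,"dz":0.001,"ax":0,"ay":0,"az":0,"grip":1},{"dx":0,"dy":-0.0008,"dz":0.002,"ax":0,"ay":0,"az":0,"grip":1},{"dx":0,"dy":-0.001,"dz":0.003,"ax":0,"ay":0,"az":0,"grip":1},{"dx":0,"dy":-0.0015,"dz":0.004,"ax":0,"ay":0,"az":0,"grip":1},{"dx":0,"dy":-0.0015,"dz":0.005,"ax":0,"ay":0,"az":0,"grip":1},{"dx":0,"dy":-0.0015,"dz":0.006,"ax":0,"ay":0,"az":0,"grip":1},{"dx":0,"dy":-0.0015,"dz":0.006,"ax":0,"ay":0,"az":0,"grip":1}]';python3 -c "
from h import *
p,d=optics.snapshot('side'); zoom(p,190,135,260,205,8,'pics/side17.png')
s=sensors.sense();print(s['ft_force'],s['torque'],s['eef_pos'],s['gripper_width'])"
```

```text
time: 16.0
eef_pos: [0.479, 0.0836, 0.1126]
orientation: [[-0.974, -0.226, -0.0], [-0.226, 0.974, -0.0], [0.0, 0.0, -1.0]]
ft_force: [-0.3, 0.5, 1.0]
gripper_width: 0.003
[0.38163453 0.37247751 1.11715461] [-0.10682904 -0.02544584 -0.05632243] [0.4789871  0.08361468 0.11266434] -0.00010840248877009201
```

View pics/side17.png

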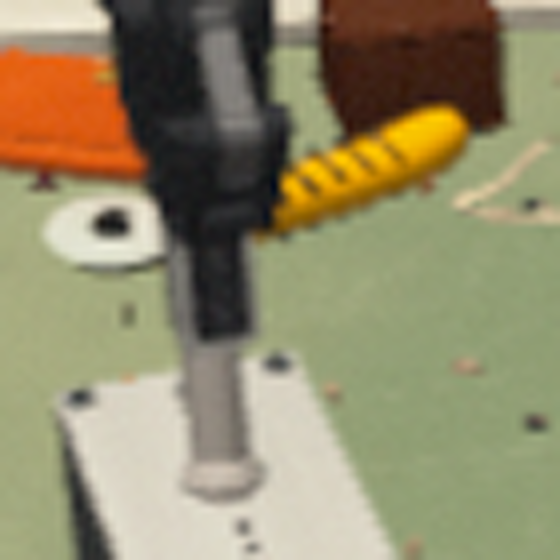

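Nearly seated; keep pressing until the force rises.

```bash
python3 -m creep '[{"dx":0,"dy":0,"dz":0.001,"ax":0,"ay":0,"az":0,"grip":1},{"dx":0,"dy":0,"dz":0.002,"ax":0,"ay":0,"az":0,"grip":1},{"dx":0,"dy":0,"dz":0.003,"ax":0,"ay":0,"az":0,"grip":1},{"dx":0,"dy":0,"dz":0.003,"ax":0,"ay":0,"az":0,"grip":1}]';python3 -c "
from h import *
s=sensors.sense();print(s['ft_force'],s['torque'],s['eef_pos'],s['gripper_width'])"
```

```text
time: 16.38
eef_pos: [0.4809, 0.0831, 0.1114]
orientation: [[-0.974, -0.226, 0.004], [-0.226, 0.974, -0.001], [-0.003, -0.002, -1.0]]
ft_force: [-1.4, -3.0, 17.7]
gripper_width: -0.003
[-1.35292283 -3.02496753 17.70615102] [-0.67156883  0.31398766  0.02042567] [0.48090549 0.08311577 0.11139131] -0.0027456946380248082
```

```bash
python3 -m creep '[{"dx":0,"dy":0,"dz":0.001,"ax":0,"ay":0,"az":0,"grip":1},{"dx":0,"dy":0,"dz":0.001,"ax":0,"ay":0,"az":0,"grip":1}]'; python3 -m creep '[{"dx":0,"dy":0,"dz":-0.004,"ax":0,"ay":0,"az":0,"grip":1},{"dx":0,"dy":0,"dz":-0.012,"ax":0,"ay":0,"az":0,"grip":1},{"dx":0,"dy":0,"dz":-0.03,"ax":0,"ay":0,"az":0,"grip":1},{"dx":0,"dy":0,"dz":-0.06,"ax":0,"ay":0,"az":0,"grip":1},{"dx":0,"dy":0,"dz":-0.09,"ax":0,"ay":0,"az":0,"grip":1},{"dx":0.04,"dy":0,"dz":-0.11,"ax":0,"ay":0,"az":0,"grip":1},{"dx":0.08,"dy":0,"dz":-0.11,"ax":0,"ay":0,"az":0,"grip":1},{"dx":0.12,"dy":0,"dz":-0.11,"ax":0,"ay":0,"az":0,"grip":1}]'; python3 -m creep '[{"dx":0.03,"dy":0,"dz":0,"ax":0,"ay":0,"az":0,"grip":1},{"dx":0.05,"dy":0,"dz":0,"ax":0,"ay":0,"az":0,"grip":1},{"dx":0.05,"dy":0,"dz":0,"ax":0,"ay":0,"az":0,"grip":1}]'
python3 -c "
from h import *
p,d=optics.snapshot('side'); cv2.imwrite('pics/side18f.png',p); zoom(p,190,145,260,215,8,'pics/side18.png'); C=cloud('side',d)
m=(C[...,2]>.072)&(C[...,2]<.15)&(abs(C[...,0]-.476)<.03)&(abs(C[...,1]-.08)<.035)
P=C[m]
for a,b in((.085,.095),(.095,.105),(.105,.15)):
    q=P[(P[:,2]>a)&(P[:,2]<b)]; print(a,len(q),q.mean(0),q.max(0))
p,d=optics.snapshot('top'); cv2.imwrite('pics/top18.png',p)
C=cloud('top',d)
print(C[250:265,232:246,2].max())
for n in('cone_mid','bottle_mid','eraser_mid'):
    r=spotter.cut_out(n,'side')[0]; print(n,r['rect'])
print(sensors.sense()['ft_force'])"
```

```text
time: 16.55
eef_pos: [0.4815, 0.083, 0.1112]
orientation: [[-0.974, -0.226, 0.005], [-0.226, 0.974, -0.002], [-0.005, -0.003, -1.0]]
ft_force: [-2.3, -4.1, 25.2]
gripper_width: -0.004
time: 17.22
eef_pos: [0.3614, 0.0564, 0.2196]
orientation: [[-0.974, -0.227, 0.001], [-0.227, 0.974, 0.0], [-0.001, -0.0, -1.0]]
ft_force: [-0.8, -0.3, 0.3]
gripper_width: 0.003
time: 17.47
eef_pos: [0.3096, 0.0451, 0.2187]
orientation: [[-0.974, -0.226, -0.002], [-0.226, 0.974, 0.0], [0.002, 0.001, -1.0]]
ft_force: [0.5, -0.6, 0.4]
gripper_width: -0.0
0.085 29 [0.47678379 0.07657995 0.08911402] [0.48462915 0.08253364 0.09409097]
0.095 30 [0.47732747 0.07628133 0.09951302] [0.48362475 0.07938156 0.1041515 ]
0.105 38 [0.47700994 0.0801017  0.10909374] [0.48421689 0.08955522 0.11218566]
0.1155685055040756
cone_mid [322.2, 300.6, 357.8, 362.6]
bottle_mid [291.1, 146.2, 308.4, 178.5]
eraser_mid [312.1, 226.2, 331.5, 263.9]
[-0.10056319 -0.05762659  0.75760848]
```

View pics/side18.png

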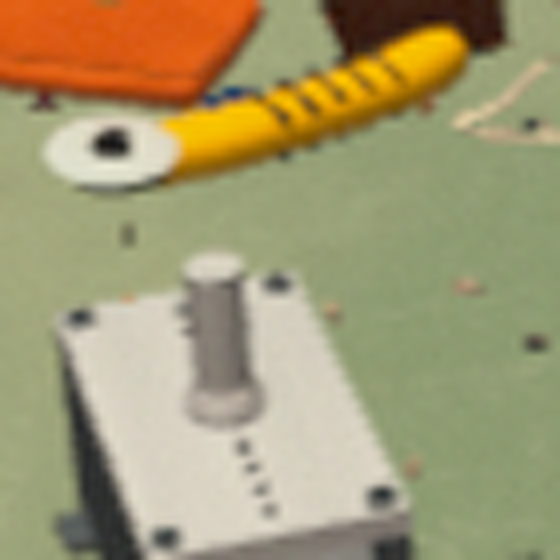

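View pics/side18f.png

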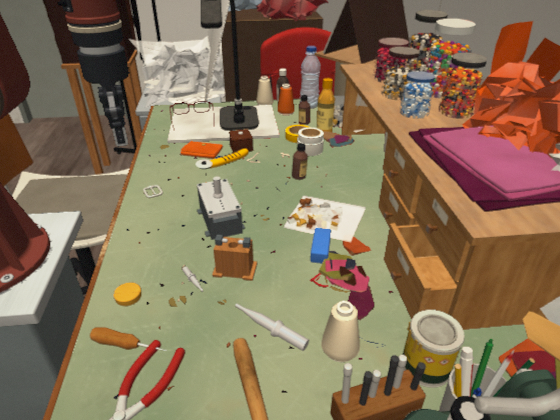

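```bash
python3 -c "
from rig import hand_in
print(hand_in())"
```

```text
the job is handed in; nothing more can be done
None
```

The middle-sized pin is fully home in the jig and the job is handed in. The arm finished at 17.5 s on the robot's clock, against the 61 s limit.

- **Pull:** I gripped the pin across the rack's open sides, and it came free of the plungers within a 15 mm pull.
- **Strips:** The nose slipped into the upper strip on the way down, with a sideways force of about 3.5 N. It then stopped on the lower strip at about 6 N. I lifted it, shifted it 4 mm towards −y, and it went through.
- **Release and press:** I let go with the pin standing at a lean of about 10 degrees. I then pressed it down with the closed fingertips, following the top as it came upright. The last press reached 25 N with the collar on the jig.

**Last checks:**
- In the side picture the pin stands upright with its collar flat on the plate.
- The top of the pin reads about 0.112 m in the side camera; it should be 0.111 m. A rough reading from the top camera gave 0.1156 m, a few mm high; I trusted the side picture and the sharp rise in force.
- The cone, bottle and eraser show where they were in the first pictures, to within a few pixels.
- The arm is clear and touching nothing.

The large and small spare pins, which stood on their noses at the start, fell over by themselves before the arm came near. Both still lie on the table.

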